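Line up a sewing box lid's hinge with the box for its pin

TASK

The little sewing box needs its lid back on. From the rack take the lid whose hinge knuckle fits between the two knuckles on the box, lift it clear, and hold it upright over the box's hinge edge with its knuckle down between those two so that the three holes line up and the pin could be slid straight through. Do not force or rest it on the box, leave the other lid and the things round about alone, and finish while still holding the lid steady there.

Things in the scene. Friction and masses are not known exactly. Their poses are not given: they have to be found in the camera images.
- lid_narrow: Lid with the NARROW knuckle, 26 mm long, which fits the box. Upright board 92 wide (y) x 8 thick (x) x 78 mm high, a brass knuckle (24 mm barrel along y, 12 mm hole) below its lower edge. Origin: centre of the hole; z up: board from z = +18 to +96 mm, brass up to +50. Symmetric either way round. 0.12 kg. Stands in the rack; pinch the board's top across its 8 mm.
- lid_wide: Lid with the WIDE knuckle, 48 mm long, which does not fit. Upright board 92 wide (y) x 8 thick (x) x 78 mm high, a brass knuckle (24 mm barrel along y, 12 mm hole) below its lower edge. Origin: centre of the hole; z up: board from z = +18 to +96 mm, brass up to +50. Symmetric either way round. 0.12 kg. Stands in the rack; pinch the board's top across its 8 mm.
- rack: Fixed wooden lid rack, 136 x 100 x 70 mm high. Origin: centre of its underside. Two combed rails along x with open-topped notches 11 mm wide at x = -42 and +42 mm; a lid stands in each, its y along the rack's y, 28 mm deep, hole at height 24 mm, top edge at 120 mm. Which lid stands where varies.
- workbox: Fixed open wooden sewing box, 100 (x) x 120 (y) x 70 mm high. Origin: centre of its underside. Outside its hinge-side (-x) wall, which faces the rack, at rim height are two brass knuckles, 24 mm across, 12 mm holes, each 24 mm long, 36 mm gap between them. The 6 mm pin in the box is not needed. Swing the arm in high: a bundle of sticks stands 0.46 m high at about x 0.23, y 0.19.
- box_hinge (a point): Point on the hinge line midway between the box's knuckles, 67 mm along -x from the box's centre, 70 mm above its underside; y along the hinge line (through the holes), z up. The lid's hole centre belongs here, its y along this y (either way). The gap is open above, below and away from the box; the box wall is 17 mm away.
- spool: Bystander: wooden spool of cream thread, 42 mm across, 60 mm high, standing; origin at the centre of its underside.
- cream_jar: Bystander: round white jar with red bands, 63 mm across, 34 mm high; origin at the centre of its underside.
Things that resemble listed ones, but are neither listed nor needed, are in the scene too. What is shaped like the lid_narrow but blue is not meant.

How it is judged:
By the outcome, as a careful person would: the job done as asked, in the order asked, and still so for the second after the job is handed in, while the arm keeps its last pose, push and grip.
It also fails if it takes over 38 s, if anything falls off the work surface, if the arm or the gripper's body presses on something with over 40 N, if the wrist force passes 120 N, or if a joint passes its speed limit or range.

ROBOT

A 6-joint arm with a two-finger parallel gripper is mounted at the origin on a cart in front of the work surface, level with it; the furniture and walls round the work are solid. World frame = base frame: x ahead of the robot, y to its left, z up, the work surface at z = 0. Lengths are in m, angles in degrees, forces in N, time in s.
With the tool pointing down it reaches from about 0.3 to 0.875 m from the base axis. Payload 6.4 kg.
Tool frame: the origin (TCP) lies at the very end of the fingers, on their centre line; the grasp point (between the pads) lies 19 mm behind it (arm.grip_depth is the distance from the TCP to the grasp point, in m); z points along the fingers, y is the line along which they close (so a half turn about z gives the same grasp; the last joint's range is limited). The gripper opens to 88 mm and grips with 3 to 60 N. Pads are 18 mm wide; open, the fingers measure 123 mm over their backs; the gripper's body (75 mm by 187 mm) begins 45 mm behind the grasp point.
Start: joints at [63.982, 10.359, 92.074, -0, 77.567, -11.82], TCP at [0.141, 0.557, 0.2] pointing down, gripper open.
Joint ranges: [-171.53, 171.53], [-51.25, 118.39], [17.06, 147.69], [-65.23, 245.23], [0, 150.52], [-178.68, 178.68]. Speed limits (degrees/s): [147.25, 147.25, 172.46, 180, 180, 180].

INTERFACE

Orientations are given as a 3x3 rotation matrix whose columns are the frame's x, y, z axes.
In Python, from rig import arm gives the robot as it stands.
- The arm moves only by the shell command python3 -m jog 'ROWS' [FORCE]. ROWS is JSON, one flat list of numbers, 7 for each row, row after row: the shift along the tool's x, y, z scaled (see below), then the turn, a rotation vector about the tool's x, y, z scaled (see below), then the closure, from -1 (fully open) to 1 (shut). A call has 1 to 12 rows; each row shifts and turns the commanded pose from where the row before left it, along the tool's axes as they then stand; what a row does not reach is not made up. The controller multiplies each number of a shift by 80 mm and each number of a turn by 180 degrees. A row lasts 1/12 s, in which the tool goes at most 41.7 mm and 7.16 degrees, less where a joint would pass 70% of its speed; a pose out of reach is approached as far as the arm can. A call with a number of a shift or a turn outside -1 to 1 is refused whole. A call with a gripper value outside its range is refused whole. The fingers move at their own pace and stop on an object; FORCE is the grip in N (left out, the last holds). Time passes only in rows, so rows that do not move let the fingers close. It gives the time, the measured TCP pose, the force, the opening and the grip force at its end, in the units of the state.
- arm.get_state(): the state, without advancing time (a new reading comes with each control period).
- arm.get_image(name): name is "scene" or "top"; returns a dict with "image" (420x560x3 uint8, red, green, blue), "camera_matrix" (3x3 intrinsics, pixels), "k1" (the pictures are not rectified: a ray, as slopes to the right and down, at radius r is drawn at 1 + k1 r^2 times it, then the intrinsics apply), "cam_to_world" (4x4, takes a point from camera to world coordinates). Camera axes: x right, y up, looking along -z (the intrinsics and any distortion apply to the point x, -y, -z); pixel columns grow to the right and rows downward; lengths in m; the calibration is good to about 2 mm. A picture is of the moment at which its call begins. There is no depth.
- arm.finish_job(): hands the job in; it is judged then, once.
Trained networks look in a picture, given as the dict that the camera call returned (one of the last four; its "shot" number tells which), for a name from the list of things; names that differ only in an ending like _2 or _b are one class to them, and where a whole thing is asked for, a point or a joint stands for the part that bears it (a point fixed in the world has none). Each returns a list of dicts, best first, with "confidence" (0 to 1); they miss things now and then, are a little off and sometimes report something else, mostly with a low value. They report only what shows in the picture. A call takes as long as a camera call. They do not tell look-alikes from the thing itself.
- arm.recognise(picture, label): "bbox" ([left, top, right, bottom] in pixels, round what is visible of it).
- arm.pinpoint(picture, label): "xy" ([column, row] in pixels: a listed point, or the origin of a listed thing).
The state is a dict: "time_s": time; "joint_pos": joint angles; "joint_velocities": joint speeds; "effort": joint torques, N m; "tcp_pos": TCP position; "tool_rot": TCP orientation; "ft_force": force on the tool from outside, world axes, zero at the start; "ft_torque": the same for the moment, N m; "width": opening from 0.0 (shut) to 1.0 (fully open); "gripper_force": force on a finger pad.
Only numpy, scipy, OpenCV 4.12 (cv2) and the standard library are available. Lean on these libraries where they do the work, as an engineer would, in place of code of your own. Each camera call takes 0.05 s, during which the arm holds its last target. There are 200 camera calls.

## Working session

There is one attempt and no reset: what is moved stays moved. The work goes in short steps, Python scripts to look and compute and a shell command to move; the robot and the scene stay as the last step left them, time stands still between calls to the robot, and variables do not carry over. Pictures are saved under pics/ and viewed, at most 10 in all, crops included, and the job is handed in when it is done.

```bash
mkdir -p pics; ls; cat > h.py <<'E'
import numpy as np, cv2
from rig import arm
def dist(p): return np.array([p["k1"],0,0,0,0],float)
def proj(p,X):
    M=np.linalg.inv(np.array(p["cam_to_world"])); X=np.atleast_2d(X)
    c=(M[:3,:3]@X.T).T+M[:3,3]; c=c*[1,-1,-1]
    return cv2.projectPoints(c,np.zeros(3),np.zeros(3),np.array(p["camera_matrix"],float),dist(p))[0].reshape(-1,2)
def ray(p,xy):
    u=cv2.undistortPoints(np.array([[xy]],float),np.array(p["camera_matrix"],float),dist(p)).ravel()
    T=np.array(p["cam_to_world"]); d=T[:3,:3]@np.array([u[0],-u[1],-1]); return T[:3,3],d
def atz(p,xy,z):
    o,d=ray(p,xy); return o+d*(z-o[2])/d[2]
def tri(ps,xys):
    A=0;b=0
    for p,x in zip(ps,xys):
        o,d=ray(p,x); d=d/np.linalg.norm(d); P=np.eye(3)-np.outer(d,d); A=A+P;b=b+P@o
    return np.linalg.solve(A,b)
def save(p,n): cv2.imwrite("pics/"+n,cv2.cvtColor(p["image"],cv2.COLOR_RGB2BGR))
E
python3 - <<'E'
from h import *
for n in("scene","top"):
    p=arm.get_image(n); save(p,n+"0.png"); print(n,np.round(np.array(p["cam_to_world"]),3).tolist())
    for l in("lid_narrow","lid_wide","rack","workbox","spool","cream_jar"):
        print(l,[(round(d["confidence"],2),np.round(d["bbox"]).tolist()) for d in arm.recognise(p,l)][:4],end=" ")
        print([(round(d["confidence"],2),np.round(d["xy"],1).tolist()) for d in arm.pinpoint(p,l)][:4])
    print([(round(d["confidence"],2),np.round(d["xy"],1).tolist()) for d in arm.pinpoint(p,"box_hinge")][:4])
print(arm.get_state()["tool_rot"])
E
```

```text
pics
scene [[0.91, 0.31, -0.274, 0.242], [-0.414, 0.681, -0.604, -0.604], [-0.001, 0.664, 0.748, 0.85], [0.0, 0.0, 0.0, 1.0]]
lid_narrow [(0.66, [265.0, 186.0, 295.0, 239.0])] [(0.9, [179.6, 254.2]), (0.79, [277.0, 226.7]), (0.55, [226.3, 198.6])]
lid_wide [(0.76, [230.0, 199.0, 258.0, 254.0]), (0.64, [192.0, 156.0, 263.0, 222.0])] [(0.85, [242.3, 244.7])]
rack [(0.65, [225.0, 204.0, 296.0, 272.0])] [(0.72, [260.0, 245.0])]
workbox [(0.68, [189.0, 157.0, 263.0, 224.0])] [(0.66, [223.2, 199.6])]
spool [(0.63, [288.0, 303.0, 304.0, 341.0])] [(0.59, [293.6, 326.2])]
cream_jar [(0.83, [347.0, 234.0, 385.0, 268.0])] [(0.88, [362.9, 255.2]), (0.74, [275.9, 228.3]), (0.24, [223.7, 197.8]), (0.21, [242.8, 239.9])]
[(0.76, [247.0, 189.1])]
top [[0.027, 0.992, -0.12, 0.388], [-1.0, 0.029, 0.012, 0.043], [0.016, 0.119, 0.993, 1.08], [0.0, 0.0, 0.0, 1.0]]
lid_narrow [(0.65, [254.0, 180.0, 294.0, 195.0]), (0.63, [242.0, 267.0, 269.0, 303.0])] [(0.73, [274.7, 185.4]), (0.73, [255.8, 281.9])]
lid_wide [(0.59, [257.0, 218.0, 302.0, 232.0])] [(0.82, [280.4, 222.4]), (0.22, [272.4, 189.9])]
rack [(0.69, [253.0, 172.0, 301.0, 242.0])] [(0.73, [275.6, 208.5])]
workbox [(0.63, [170.0, 181.0, 244.0, 249.0])] [(0.7, [206.2, 215.8])]
spool [(0.64, [363.0, 211.0, 383.0, 228.0])] [(0.67, [370.4, 220.8])]
cream_jar [(0.95, [320.0, 114.0, 349.0, 143.0])] [(0.94, [332.9, 132.5])]
[(0.73, [227.3, 196.8])]
[[-9.69450819e-01  2.45285771e-01  1.46156004e-05]
 [ 2.45285771e-01  9.69450819e-01  1.10467161e-06]
 [-1.38981456e-05  4.65592362e-06 -1.00000000e+00]]
```

```bash
python3 - <<'E'
import cv2
a=cv2.imread("pics/scene0.png")[140:300,140:400]; b=cv2.imread("pics/top0.png")[150:310,150:320]
cv2.imwrite("pics/s1.png",cv2.resize(a,None,fx=3,fy=3,interpolation=3)); cv2.imwrite("pics/t1.png",cv2.resize(b,None,fx=3.6,fy=3.6,interpolation=3))
E
```

```text
(no output)
```

View pics/s1.png

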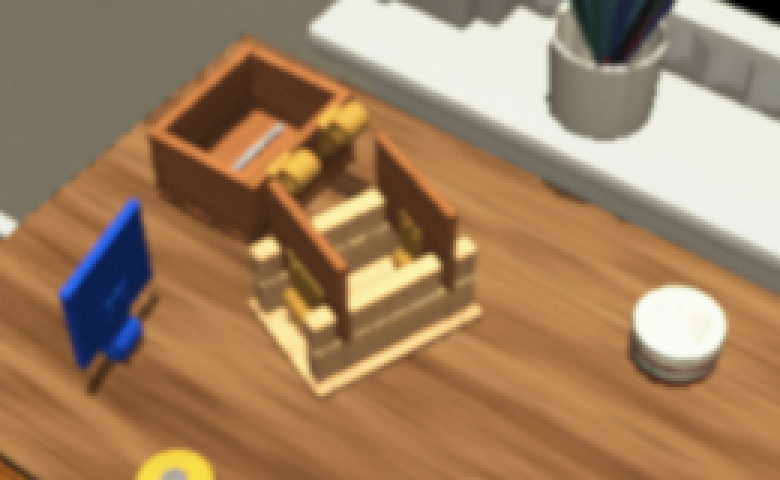

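View pics/t1.png

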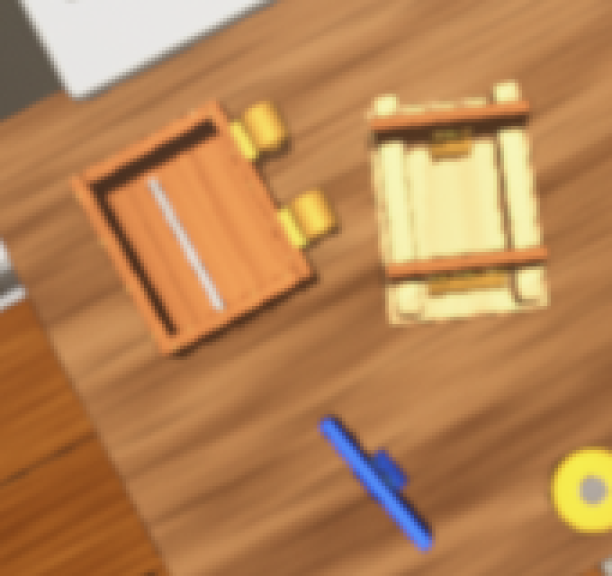

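View pics/scene0.png

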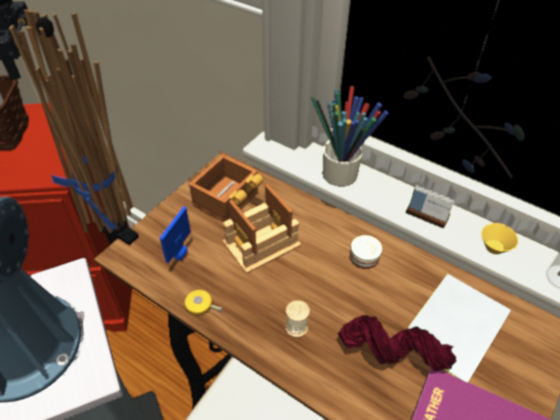

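The lid with the short knuckle stands in the far-right notch (top crop: lid at about (450,115), brass 430–470), and the wide one is in the near notch at (465,262). The box is on the left, with knuckles at (262,128) and (312,217). The blue decoy is at (375,485), and the sticks stand at the left of the scene. Next I fit poses to the crop corners and the network points.

```bash
cat > fit.py <<'E'
from h import *
from scipy.optimize import least_squares
S=arm.get_image("scene");T=arm.get_image("top")
s=lambda x,y:((x+.5)/3-.5+140,(y+.5)/3-.5+140)
t=lambda x,y:((x+.5)/3.6-.5+150,(y+.5)/3.6-.5+150)
def place(q,X): 
    c,n=np.cos(q[2]),np.sin(q[2]); return np.array(X)@np.array([[c,n,0],[-n,c,0],[0,0,1]])+[q[0],q[1],0]
def fit(name,obs,q0,pr=True):
    def r(q):
        return np.concatenate([(proj(p,place(q,[X]))[0]-xy) for p,X,xy in obs])
    o=least_squares(r,q0,loss="soft_l1"); print(name,np.round(o.x[:2],4),"yaw",round(np.degrees(o.x[2]),2)); print(np.round(r(o.x).reshape(-1,2),1).tolist()); return o.x
if __name__=="__main__":
    b=[(T,[.05,.06,.07],t(75,180)),(T,[-.05,.06,.07],t(170,352)),(T,[-.05,-.06,.07],t(312,277)),(T,[.05,-.06,.07],t(220,103)),
       (S,[.05,-.06,.07],s(248,42)),(S,[.05,.06,.07],s(152,132)),(S,[-.05,-.06,.07],s(350,95))]
    # decide corner correspondences by trying all cyclic labels
    # box -x faces right in top image (world -y): box frame yaw ~ +60deg
    C={}
    for k,(p,xy) in enumerate([(T,t(75,180)),(T,t(170,352)),(T,t(312,277)),(T,t(220,103)),(S,s(248,42)),(S,s(152,132)),(S,s(350,95)) ]):
        C[k]=(p,xy)
    L=[(.05,.06),(.05,-.06),(-.05,-.06),(-.05,.06)]
    # hinge edge: (220,103)-(312,277); top=far. -x side normal is image right/up = world -y,+x
    y=np.radians(118)
    lab={0:(.05,-.06),1:(.05,.06),2:(-.05,.06),3:(-.05,-.06)}
    lab={0:(.05,-.06),3:(-.05,-.06),2:(-.05,.06),1:(.05,.06),4:(.05,-.06),5:(.05,.06),6:(-.05,-.06)}
    q=fit("box",[(C[k][0],[*lab[k],.07],C[k][1]) for k in C]+[(T,[-.067,0,.07],(227.3,196.8)),(S,[-.067,0,.07],(247,189.1)),(T,[0,0,0],(206.2,215.8)),(S,[0,0,0],(223.2,199.6))],[.4,.15,y])
    h=place(q,[[-.067,0,.07]])[0]; print("hinge",np.round(h,4)); print("tri hinge",np.round(tri([T,S],[(227.3,196.8),(247,189.1)]),4))
    nl=[(T,[0,.046,.12],t(371,123)),(T,[0,-.046,.12],t(528,106)),(S,[0,.046,.12],s(379,135)),(S,[0,-.046,.12],s(458,213))]
    print("check",[np.round(tri([T,S],[nl[i][2],nl[i+2][2]]),4) for i in (0,1)])
    fit("narrow",nl,[.45,.04,0]); wl=[(T,[0,.046,.12],t(388,271)),(T,[0,-.046,.12],t(547,254)),(S,[0,.046,.12],s(270,181)),(S,[0,-.046,.12],s(347,269))]
    fit("wide",wl,[.37,.04,0]); print("rack tri",tri([T,S],[(275.6,208.5),(260,245)]), "nar tri",tri([T,S],[(274.7,185.4),(277,226.7)]))
E
python3 fit.py
```

```text
box [0.4808 0.1931] yaw 120.62
[[-1.8, -0.2], [-1.9, 1.4], [0.2, -0.7], [-0.9, -1.2], [-0.2, 0.8], [-2.5, 0.4], [0.5, -0.2], [2.8, 0.7], [-0.1, 0.6], [0.7, -0.2], [1.8, -0.1]]
hinge [0.5149 0.1355 0.07  ]
tri hinge [0.5173 0.1419 0.0649]
check [array([0.5385, 0.0859, 0.1194]), array([ 0.5527, -0.0033,  0.1215])]
narrow [0.5461 0.0414] yaw 9.73
[[-0.4, -0.2], [0.7, -1.7], [-0.4, -0.4], [-0.7, 0.8]]
wide [0.462  0.0292] yaw 9.14
[[-0.5, -0.1], [0.5, -1.3], [-0.0, 0.3], [-1.1, 0.1]]
rack tri [ 0.50179663  0.03734889 -0.00356784] nar tri [0.54696941 0.04169644 0.03136313]
```

View pics/top0.png

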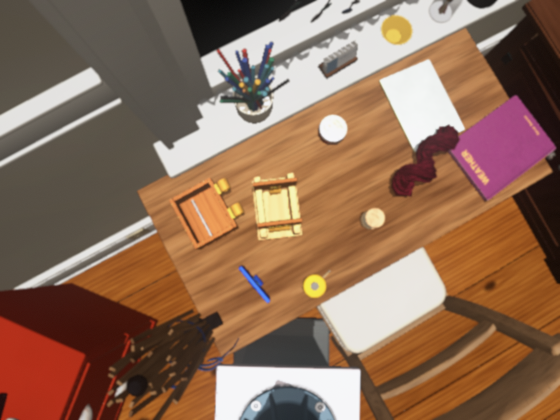

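```bash
python3 -m jog '[0,0,-0.5,0,0,0,-1, 0,0,-0.5,0,0,0,-1, 0,0,-0.5,0,0,0,-1, 0,0,-0.5,0,0,0,-1, 0,0,-0.5,0,0,0,-1, 0,0,-0.5,0,0,0,-1, 0,0,-0.5,0,0,0,-1]'; python3 -c "
from rig import arm; print(arm.get_state()['joint_pos'])"
```

```text
time_s: 2.08
tcp_pos: [0.1408, 0.557, 0.4819]
tool_rot: [[-0.969, 0.245, 0.0], [0.245, 0.969, 0.0], [-0.0, 0.0, -1.0]]
ft_force: [0.6, 0.6, 0.2]
width: 1.001
gripper_force: 0.0
[ 6.39843704e+01  6.19770110e+00  6.51697389e+01  2.03255866e-03
  1.08603778e+02 -1.18194880e+01]
```

```bash
python3 -m jog '[-0.486,-0.119,0,0,0,0.0222,-1, -0.486,-0.119,0,0,0,0.0222,-1, -0.486,-0.119,0,0,0,0.0222,-1, -0.486,-0.119,0,0,0,0.0222,-1, -0.486,-0.119,0,0,0,0.0222,-1, -0.486,-0.119,0,0,0,0.0222,-1, -0.486,-0.119,0,0,0,0.0222,-1, -0.486,-0.119,0,0,0,0.0222,-1, -0.486,-0.119,0,0,0,0.0222,-1, -0.486,-0.119,0,0,0,0.0222,-1, -0.486,-0.119,0,0,0,0.0222,-1, -0.486,-0.119,0,0,0,0.0222,-1]'
cat > go.py <<'E'
# go.py x y z yawdeg(tool y): shift in tool units and turn units needed
import sys; from h import *
s=arm.get_state(); x=np.array([float(v) for v in sys.argv[1:4]]); R=np.array(s["tool_rot"])
print("shift units (tool)",np.round(R.T@(x-s["tcp_pos"])/.08,3), "dist mm",round(1000*np.linalg.norm(x-s["tcp_pos"]),1))
y=np.degrees(np.arctan2(R[1,1],R[0,1])); d=(float(sys.argv[4])-y+180)%360-180
print("tool y",round(y,2),"turn units z",round(-d/180,4),"tilt",np.round(R[2],4),"t",s["time_s"],"F",np.round(s["ft_force"],2))
E
python3 go.py 0.546 0.041 0.2 9.4
```

```text
time_s: 3.08
tcp_pos: [0.4419, 0.1985, 0.4795]
tool_rot: [[-0.464, 0.886, -0.0], [0.886, 0.464, -0.0], [-0.0, -0.0, -1.0]]
ft_force: [-0.1, -0.6, 0.1]
width: 1.002
gripper_force: 0.0
shift units (tool) [-2.348  0.239  3.494] dist mm 337.3
tool y 27.65 turn units z 0.1014 tilt [-0. -0. -1.] t 3.0833 F [-0.1  -0.55  0.12]
```

```bash
python3 -m jog '[-0.2,0,0,0,0,0.0338,-1, -0.2,0,0,0,0,0.0338,-1, -0.2,0,0,0,0,0.0338,-1, 0,0,0,0,0,0,-1,0,0,0,0,0,0,-1]' >/dev/null; python3 go.py 0.546 0.041 0.2 9.4
```

```text
shift units (tool) [-1.594  0.831  3.496] dist mm 314.5
tool y 9.63 turn units z 0.0013 tilt [ 3.e-04 -1.e-04 -1.e+00] t 3.5 F [-0.17 -0.58  0.99]
```

```bash
python3 -m jog '[-0.4,0.208,0,0,0,0.0013,-1, -0.4,0.208,0,0,0,0,-1, -0.4,0.208,0,0,0,0,-1, -0.4,0.208,0,0,0,0,-1, 0,0,0.5,0,0,0,-1, 0,0,0.5,0,0,0,-1, 0,0,0.5,0,0,0,-1, 0,0,0.5,0,0,0,-1, 0,0,0.5,0,0,0,-1, 0,0,0.5,0,0,0,-1, 0,0,0.5,0,0,0,-1, 0,0,0,0,0,0,-1]' >/dev/null; python3 go.py 0.546 0.041 0.089 9.4
python3 - <<'E'
from h import *
a=arm.get_image("scene")["image"][150:290,190:350]; cv2.imwrite("pics/s2.png",cv2.resize(a[:,:,::-1],None,fx=4,fy=4,interpolation=3))
E
```

```text
shift units (tool) [-0.038  0.088  1.278] dist mm 102.5
tool y 9.57 turn units z 0.001 tilt [ 0.0046 -0.0136 -0.9999] t 4.5 F [-0.63 -0.44 -1.13]
```

View pics/s2.png

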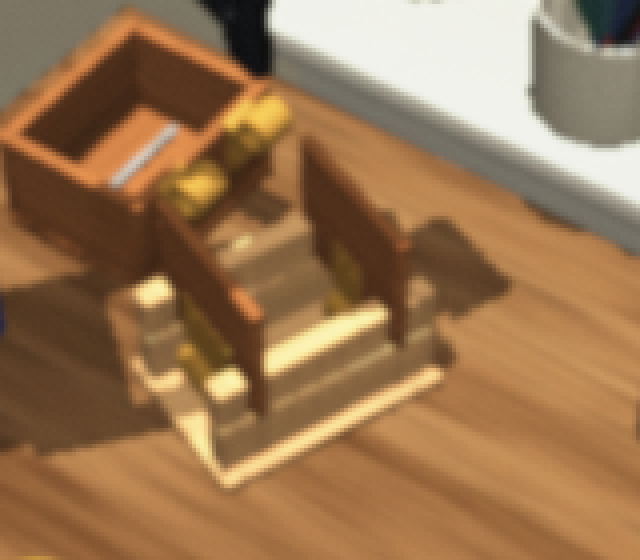

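```bash
python3 - <<'E'
from h import *
p=arm.get_image("scene"); s=arm.get_state(); print(s["tcp_pos"],proj(p,s["tcp_pos"]), proj(p,[.546,.041,.12]), np.round(s["tool_rot"],4).tolist()); save(p,"s3.png")
E
```

```text
[0.54496802 0.04168471 0.19953527] [[277.96341218 168.14170532]] [[278.31566406 197.6993399 ]] [[-0.1653, 0.9862, -0.0026], [0.9862, 0.1653, 0.0006], [0.001, -0.0025, -1.0]]
```

View pics/s3.png

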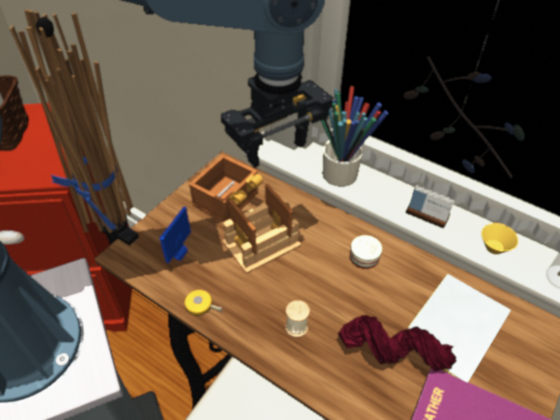

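```bash
python3 - <<'E'
from h import *
p=arm.get_image("scene"); s=arm.get_state(); R=np.array(s["tool_rot"]);t=np.array(s["tcp_pos"])
for d in(-.0615,-.044,.044,.0615): print(d,proj(p,t+R[:,1]*d),proj(p,t+R[:,1]*d-R[:,2]*.064))
g=p["image"].astype(int).max(2)
for r in range(132,180,3): print(r,np.where(g[r,235:320]<60)[0]+235)
E
```

```text
-0.0615 [[251.29296486 179.81658395]] [[250.0388581 153.2470591]]
-0.044 [[259.28750825 176.13982683]] [[258.46631575 149.56983512]]
0.044 [[297.87266667 158.41550415]] [[299.0453931  131.89873284]]
0.0615 [[305.23528626 155.03746061]] [[306.77015955 128.54140992]]
132 [235 236 237 238 239 240 241 242 243 244 245 246 247 248 249 250 251 252
 253 254 255 256 257 258 259 260 261 262 268 269 270 296 297 298 299 300
 301 302 303 304 305 306 307]
135 [235 236 237 238 239 240 241 242 243 244 245 246 247 248 249 250 251 252
 253 254 255 256 257 258 259 260 261 262 263 264 296 297 298 299 300 301
 302 303 304 305 306 307]
138 [235 236 237 238 239 240 241 242 243 244 245 246 247 248 249 250 251 252
 253 254 255 256 257 258 259 260 261 262 263 296 297 298 299 300 301 302
 303 304 305 306]
141 [237 238 239 240 241 242 243 244 245 246 247 248 249 250 251 252 253 254
 255 256 257 258 259 260 261 262 296 297 298 299 300 301 302 303 304 305
 306]
144 [240 241 242 243 244 245 246 247 248 249 250 251 252 253 254 255 256 257
 258 300 301 302 303 304]
147 [243 244 245 246 247 248 249 250 251 252 253 254 255 256 257 258]
150 [247 248 249 250 251 252 253 254 255 256 257]
153 [248 249 250 251 252 253 254 255 256 257 258]
156 [249 250 251 252 253 254 255 256 257 258]
159 [250 251 252 253 254 255 256 257 258]
162 [253 254 255 256 257 258 259]
165 []
168 []
171 []
174 []
177 []
```

```bash
python3 - <<'E'
from h import *
p=arm.get_image("scene");q=arm.get_image("top")
a=cv2.resize(p["image"][110:210,220:320,::-1],(390,390),interpolation=3);b=cv2.resize(q["image"][130:260,210:340,::-1],(390,390),interpolation=3)
cv2.imwrite("pics/c4.png",np.hstack([a,b]))
E
```

```text
(no output)
```

View pics/c4.png

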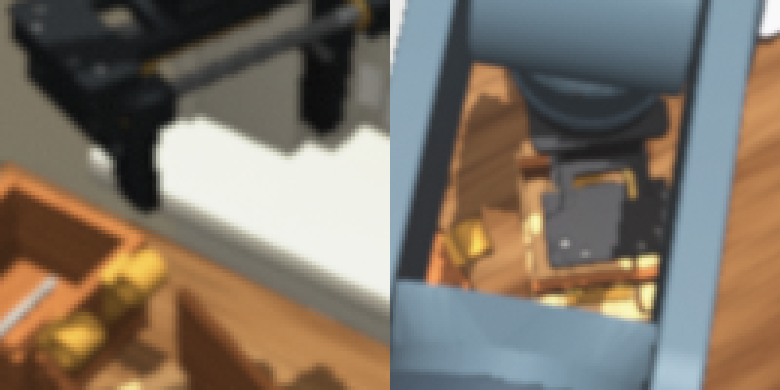

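```bash
python3 go.py 0.546 0.041 0.13 9.4; python3 -m jog '[0,0,0.29,0,0,0,-1, 0,0,0.29,0,0,0,-1, 0,0,0.29,0,0,0,-1, 0,0,0,0,0,0,-1, 0,0,0,0,0,0,-1, 0,0,0,0,0,0,-1]'; python3 go.py 0.546 0.041 0.13 9.4
cat > tips.py <<'E'
from h import *
p=arm.get_image("scene"); s=arm.get_state(); R=np.array(s["tool_rot"]);t=np.array(s["tcp_pos"])
w=.088*s["width"]/2
for d in(-w-.0087,w+.0087):
    print(np.round(d,3),"pred tip",proj(p,t+R[:,1]*d)[0],"grasp ht",proj(p,t+R[:,1]*d-R[:,2]*.019)[0],"body",proj(p,t+R[:,1]*d-R[:,2]*.064)[0])
    c=int(proj(p,t+R[:,1]*d)[0][0]); g=p["image"].astype(int).max(2)
    print([ (k,int(g[110:,k].__lt__(60).nonzero()[0][g[110:,k].__lt__(60).nonzero()[0]<75].max(initial=0))+110) for k in range(c-4,c+5)])
E
python3 tips.py
```

```text
shift units (tool) [ 0.008 -0.027  0.917] dist mm 73.4
tool y 9.43 turn units z 0.0002 tilt [-0.0016  0.0054 -1.    ] t 4.75 F [-0.27  0.46  0.39]
time_s: 5.25
tcp_pos: [0.5475, 0.0404, 0.1329]
tool_rot: [[-0.163, 0.987, 0.004], [0.987, 0.163, -0.001], [-0.001, 0.004, -1.0]]
ft_force: [-0.1, -0.0, -0.4]
width: 1.002
gripper_force: 0.0
shift units (tool) [ 0.01  -0.018  0.036] dist mm 3.3
tool y 9.38 turn units z -0.0001 tilt [-0.0012  0.0038 -1.    ] t 5.25 F [-0.14 -0.01 -0.4 ]
-0.053 pred tip [256.83855458 203.89664146] grasp ht [256.5549636  197.06606027] body [255.85060676 180.07249347]
[(252, 184), (253, 184), (254, 184), (255, 184), (256, 184), (257, 184), (258, 184), (259, 184), (260, 184)]
0.053 pred tip [300.80077515 182.67934091] grasp ht [301.1401158  175.81704959] body [301.98050144 158.78212886]
[(296, 151), (297, 167), (298, 168), (299, 169), (300, 170), (301, 170), (302, 170), (303, 169), (304, 169)]
```

```bash
python3 - <<'E'
from h import *
p=arm.get_image("scene")
cv2.imwrite("pics/c5.png",cv2.resize(p["image"][145:245,215:335,::-1],None,fx=6,fy=6,interpolation=3))
s=arm.get_state();print(s["tcp_pos"])
E
```

```text
[0.54750764 0.04041009 0.13276988]
```

View pics/c5.png

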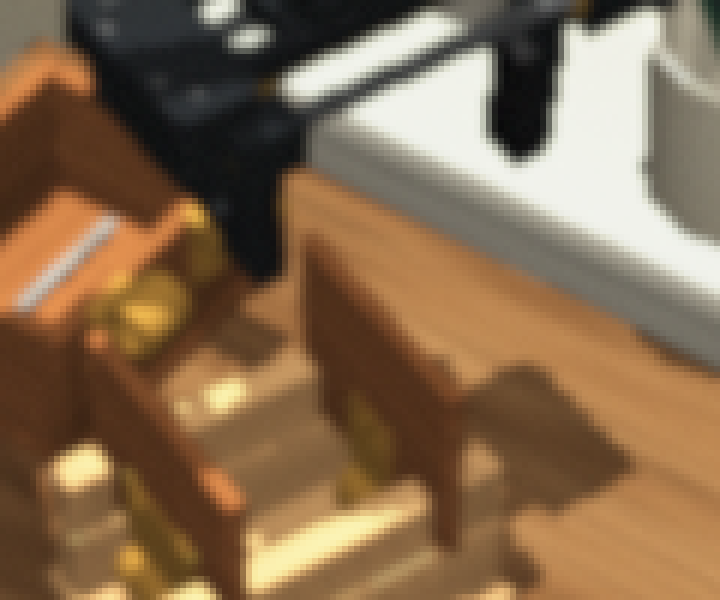

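```bash
python3 - <<'E'
from h import *
p=arm.get_image("scene"); R=np.array(arm.get_state()["tool_rot"]);t=np.array([.5455,.0414,.1995])
for x in(-.0375,.0375):
  for y in(-.0935,.0935):
    print(x,y,[np.round(proj(p,t+R@[x,y,-z])[0]).tolist() for z in(.064,.1)])
for n in("lid_narrow",): 
  q=arm.get_image("top"); print([(round(d["confidence"],2),np.round(d["xy"],1).tolist()) for d in arm.pinpoint(q,n)])
E
```

```text
-0.0375 -0.0935 [[245.0, 174.0], [244.0, 157.0]]
-0.0375 0.0935 [[332.0, 134.0], [334.0, 118.0]]
0.0375 -0.0935 [[223.0, 150.0], [221.0, 133.0]]
0.0375 0.0935 [[308.0, 114.0], [309.0, 98.0]]
[]
```

```bash
python3 -m jog '[0,0,0,0,0,0,0.6,0,0,0,0,0,0,0.6,0,0,0,0,0,0,0.6,0,0,0,0,0,0,0.6,0,0,0,0,0,0,0.6,0,0,0,0,0,0,0.6]' 10
python3 - <<'E'
from h import *
p=arm.get_image("scene"); s=arm.get_state(); R=np.array(s["tool_rot"]);t=np.array(s["tcp_pos"])
w=.088*s["width"]/2
for d in(-w-.0087,w+.0087): print(proj(p,t+R[:,1]*d)[0])
cv2.imwrite("pics/c6.png",cv2.resize(p["image"][145:245,215:335,::-1],None,fx=6,fy=6,interpolation=3))
E
```

```text
time_s: 6.0
tcp_pos: [0.5456, 0.0406, 0.13]
tool_rot: [[-0.163, 0.987, -0.0], [0.987, 0.163, 0.0], [0.0, -0.0, -1.0]]
ft_force: [0.1, -0.2, 0.8]
width: 0.571
gripper_force: 0.0
[264.87097638 200.77020904]
[291.2942549  188.10525807]
```

View pics/c6.png

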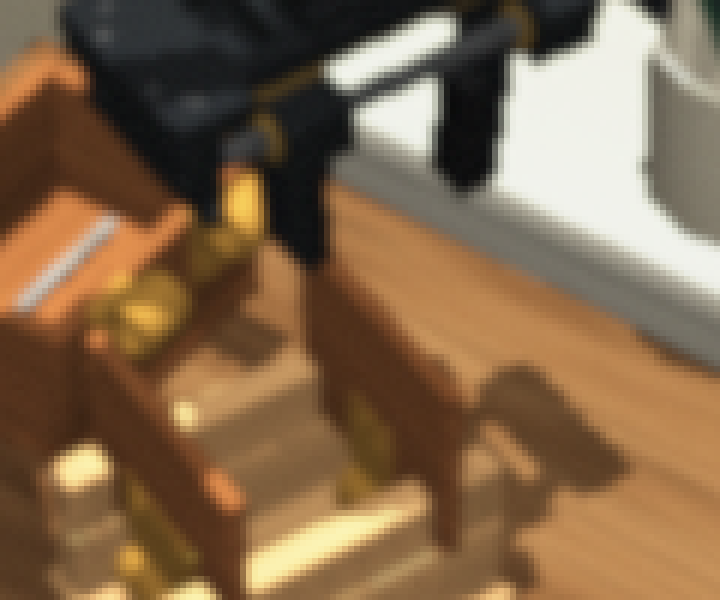

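```bash
python3 - <<'E'
from h import *
p=arm.get_image("top"); R=np.array(arm.get_state()["tool_rot"]);t=np.array([.5455,.0414,.1995])
for z in(.064,.1,.14,.17): print(z,[np.round(proj(p,t+R@[x,-.0935,-z])[0],1).tolist() for x in(.0375,-.0375)])
s=arm.get_state();t=np.array(s["tcp_pos"]);print(t)
for z in(.064,.1,.14,.17): print(z,[np.round(proj(p,t+R@[x,-.0935,-z])[0],1).tolist() for x in(.0375,-.0375)])
im=p["image"].astype(int)
for r in range(196,236,3): print(r,[int(v) for v in im[r,248:312:2].sum(1)//3])
E
```

```text
0.064 [[260.9, 223.5], [304.1, 217.6]]
0.1 [[260.4, 221.9], [305.6, 215.7]]
0.14 [[259.8, 219.9], [307.4, 213.5]]
0.17 [[259.3, 218.3], [308.9, 211.6]]
[0.54562323 0.04062578 0.13003329]
0.064 [[262.2, 226.2], [302.0, 220.7]]
0.1 [[261.8, 224.8], [303.3, 219.2]]
0.14 [[261.3, 223.1], [304.8, 217.2]]
0.17 [[260.9, 221.8], [306.1, 215.6]]
196 [75, 73, 80, 133, 152, 159, 130, 97, 99, 78, 91, 93, 85, 90, 93, 95, 91, 94, 99, 85, 119, 76, 49, 48, 51, 56, 99, 56, 108, 148, 149, 148]
199 [75, 72, 78, 127, 142, 159, 141, 97, 102, 90, 88, 93, 92, 92, 88, 85, 82, 77, 76, 68, 70, 55, 52, 71, 152, 122, 78, 55, 125, 148, 148, 148]
202 [118, 114, 120, 144, 141, 159, 145, 86, 101, 126, 91, 99, 105, 122, 129, 127, 130, 137, 142, 135, 116, 59, 51, 55, 118, 114, 63, 71, 136, 149, 148, 149]
205 [132, 130, 124, 153, 184, 187, 159, 145, 137, 124, 95, 98, 106, 112, 108, 106, 102, 102, 100, 65, 51, 51, 50, 51, 52, 62, 50, 84, 144, 149, 150, 149]
208 [136, 139, 142, 163, 180, 201, 160, 137, 103, 100, 102, 102, 103, 102, 103, 102, 103, 103, 97, 61, 49, 51, 53, 52, 56, 77, 51, 100, 147, 148, 149, 148]
211 [146
[... 712 characters left out ...]
 69, 69, 55, 116, 148, 150, 149, 149, 149]
226 [132, 133, 133, 133, 133, 133, 132, 131, 133, 134, 136, 136, 137, 132, 129, 127, 125, 108, 110, 135, 133, 140, 121, 201, 152, 59, 125, 149, 149, 149, 150, 150]
229 [134, 133, 133, 133, 132, 131, 130, 132, 134, 135, 136, 137, 137, 139, 141, 142, 145, 147, 148, 150, 151, 154, 148, 184, 134, 82, 136, 149, 150, 149, 150, 149]
232 [136, 134, 132, 131, 129, 132, 132, 134, 134, 135, 136, 138, 138, 139, 141, 142, 145, 146, 149, 148, 150, 149, 148, 150, 144, 115, 144, 150, 149, 150, 150, 150]
235 [144, 144, 141, 140, 139, 137, 135, 135, 135, 137, 138, 137, 140, 140, 142, 143, 145, 147, 147, 147, 147, 145, 144, 142, 135, 118, 147, 150, 150, 150, 149, 150]
```

Across image columns and in the top view the gripper sits where it reports. In the scene view, though, its tips show about 19 mm higher than the reported TCP. I'll use a grasp height that works either way (TCP z 0.08).

```bash
python3 -m jog '[0,0,0.2,0,0,0,0.6, 0,0,0.2,0,0,0,0.6, 0,0,0.15,0,0,0,0.6, 0,0,0.075,0,0,0,0.6, 0,0,0,0,0,0,0.6, 0,0,0,0,0,0,0.6]' 10
python3 go.py 0.546 0.041 0.08 9.4; python3 tips.py|grep pred;  python3 -m jog '[0,0,0,0,0,0,1, 0,0,0,0,0,0,1, 0,0,0,0,0,0,1, 0,0,0,0,0,0,1, 0,0,0,0,0,0,1, 0,0,0,0,0,0,1]' 8; python3 go.py 0.546 0.041 0.08 9.4
```

```text
time_s: 6.6
tcp_pos: [0.5456, 0.0406, 0.0801]
tool_rot: [[-0.163, 0.987, -0.001], [0.987, 0.163, 0.0], [0.0, -0.001, -1.0]]
ft_force: [0.3, -0.1, 0.9]
width: 0.199
gripper_force: 0.0
shift units (tool) [0.004 0.006 0.001] dist mm 0.5
tool y 9.36 turn units z -0.0002 tilt [ 2.e-04 -5.e-04 -1.e+00] t 6.6 F [ 0.25 -0.1   0.88]
-0.017 pred tip [271.27727985 214.67294763] grasp ht [271.24140776 208.32551776] body [271.15248806 192.57166128]
0.017 pred tip [285.25493726 207.75412818] grasp ht [285.40979353 201.39132064] body [285.79309472 185.60995047]
time_s: 7.15
tcp_pos: [0.5467, 0.0405, 0.0814]
tool_rot: [[-0.163, 0.987, 0.002], [0.987, 0.163, -0.0], [-0.001, 0.002, -1.0]]
ft_force: [-0.8, 0.8, 5.7]
width: 0.003
gripper_force: 3.0
shift units (tool) [ 0.008 -0.008  0.017] dist mm 1.6
tool y 9.37 turn units z -0.0002 tilt [-7.0e-04  2.3e-03 -1.0e+00] t 7.15 F [-0.8   0.79  5.68]
```

```bash
python3 -m jog '[0,0,-0.06,0,0,0,0.2, 0,0,-0.06,0,0,0,0.2, 0,0,0,0,0,0,0.2, 0,0,0,0,0,0,0.2, 0,0,0,0,0,0,0.2, 0,0,0,0,0,0,0.2]' 8 | grep -E "width|pos"; python3 go.py 0.546 0.041 0.06 9.4
python3 - <<'E'
from h import *
S=arm.get_image("scene")
a=S["image"][145:245,215:335,::-1]
cv2.imwrite("pics/c7.png",cv2.resize(a,None,fx=6,fy=6,interpolation=3))
old=cv2.imread("pics/scene0.png"); d=np.abs(S["image"][:,:,::-1].astype(int)-old).sum(2)
for n in("lid_narrow","lid_wide"): print(n,[(round(d["confidence"],2),np.round(d["xy"],1).tolist()) for d in arm.pinpoint(S,n)][:3])
g=S["image"].astype(int).max(2); m=g<55
for r in range(170,215,3): print(r,(np.where(m[r,250:305])[0]+250).tolist())
E
```

```text
tcp_pos: [0.5454, 0.0406, 0.0895]
width: 0.394
shift units (tool) [0.003 0.008 0.368] dist mm 29.5
tool y 9.36 turn units z -0.0002 tilt [ 2.e-04 -5.e-04 -1.e+00] t 7.65 F [0.57 0.02 0.6 ]
lid_narrow [(0.89, [278.8, 225.0]), (0.76, [177.8, 252.3])]
lid_wide [(0.58, [245.7, 243.5])]
170 [250, 251, 252, 253, 254, 255, 256, 257, 258, 259, 260, 261, 262, 263, 264, 265, 266, 267, 268, 269, 270, 271, 272, 293, 294, 295, 299, 300, 301, 302, 303, 304]
173 [250, 251, 252, 253, 254, 255, 256, 257, 258, 259, 260, 261, 262, 263, 264, 265, 266, 271, 272, 285, 286, 287, 288, 289, 290, 291, 292, 293, 294]
176 [250, 251, 252, 253, 254, 255, 256, 257, 258, 259, 260, 261, 262, 263, 264, 265, 266, 267, 268, 269, 270, 271, 272, 273, 274, 275, 276, 284, 285, 286, 287, 288, 289, 290, 291, 292, 293, 294]
179 [250, 251, 252, 253, 254, 255, 256, 257, 258, 259, 260, 261, 265, 266, 267, 268, 269, 270, 271, 272, 273, 274, 275, 276, 284, 285, 286, 287, 288, 289, 290, 291, 292, 293, 294]
182 [250, 251, 252, 253, 254, 255, 256, 266, 267, 268, 269, 270, 271, 272, 273, 274, 275, 276, 284, 285, 286, 287, 288, 289, 290, 291, 292, 293, 294]
185 [250, 251, 252, 253, 261, 262, 266, 267, 268, 269, 270, 271, 272, 273, 284, 285, 286, 287, 288, 289, 290, 291, 292, 293]
188 [250, 251, 252, 253, 254, 263, 264, 265, 266, 267, 268, 269, 270, 271, 285, 286, 287, 288, 289, 290, 291, 292]
191 [250, 251, 252, 253, 263, 264, 265, 266, 267, 268, 269, 270, 271, 287, 288, 289, 290, 291]
194 [250, 251, 252, 263, 264, 265, 266, 267, 268, 269, 270, 271, 272]
197 [250, 251, 252, 265, 266, 267, 268, 269, 270, 271, 272, 273]
200 [266, 267, 268, 269, 270, 271, 272, 273]
203 [269]
206 []
209 []
212 []
```

```bash
python3 -m jog '[0,0,0.15,0,0,0,0.2, 0,0,0.15,0,0,0,0.2, 0,0,0.1,0,0,0,0.2, 0,0,0,0,0,0,0.2, 0,0,0,0,0,0,0.2]' 8; python3 go.py 0.546 0.041 0.058 9.4
```

```text
time_s: 8.22
tcp_pos: [0.5446, 0.0408, 0.0564]
tool_rot: [[-0.163, 0.987, -0.003], [0.987, 0.163, 0.0], [0.001, -0.003, -1.0]]
ft_force: [0.0, -0.4, -0.1]
width: 0.398
gripper_force: 0.0
shift units (tool) [-0.     0.017 -0.021] dist mm 2.2
tool y 9.36 turn units z -0.0002 tilt [ 8.0e-04 -2.6e-03 -1.0e+00] t 8.2167 F [ 0.01 -0.44 -0.11]
```

```bash
python3 -m jog '[0,0,0,0,0,0,1, 0,0,0,0,0,0,1, 0,0,0,0,0,0,1, 0,0,0,0,0,0,1, 0,0,0,0,0,0,1, 0,0,0,0,0,0,1]' 8; python3 go.py 0.546 0.041 0.058 9.4
```

```text
time_s: 8.72
tcp_pos: [0.546, 0.0406, 0.0581]
tool_rot: [[-0.163, 0.987, 0.001], [0.987, 0.163, -0.0], [-0.0, 0.001, -1.0]]
ft_force: [-0.2, 0.1, 1.7]
width: 0.089
gripper_force: 8.0
shift units (tool) [0.005 0.001 0.002] dist mm 0.4
tool y 9.36 turn units z -0.0002 tilt [-2.e-04  7.e-04 -1.e+00] t 8.7167 F [-0.22  0.06  1.72]
```

```bash
python3 -m jog '[0,0,0,0,0,0,1, 0,0,0,0,0,0,1, 0,0,-0.15,0,0,0,1, 0,0,-0.2,0,0,0,1, 0,0,-0.3,0,0,0,1, 0,0,-0.4,0,0,0,1, 0,0,-0.4,0,0,0,1, 0,0,-0.4,0,0,0,1, 0,0,-0.4,0,0,0,1, 0,0,0,0,0,0,1,0,0,0,0,0,0,1]' 30; python3 - <<'E'
from h import *
S=arm.get_image("scene"); save(S,"s8.png"); T=arm.get_image("top"); save(T,"t8.png"); t=np.array(arm.get_state()["tcp_pos"])
hole=t+[0,0,.024-.058]; print(t,"pred hole",proj(S,hole),proj(T,hole))
for n in("lid_narrow","lid_wide","box_hinge","workbox","rack"):
  for p in(S,T): print(n,[(round(d["confidence"],2),np.round(d["xy"],1).tolist()) for d in arm.pinpoint(p,n)][:3])
E
```

```text
time_s: 9.63
tcp_pos: [0.5467, 0.0405, 0.2404]
tool_rot: [[-0.163, 0.987, 0.004], [0.987, 0.163, -0.001], [-0.001, 0.004, -1.0]]
ft_force: [-0.2, -0.6, -2.1]
width: 0.087
gripper_force: 30.0
[0.54468155 0.04074732 0.23668738] pred hole [[278.04539913 167.24780291]] [[275.29280297 174.09116148]]
lid_narrow [(0.68, [177.5, 251.0]), (0.62, [277.2, 164.1])]
lid_narrow []
lid_wide [(0.69, [244.7, 242.5]), (0.44, [248.8, 191.6])]
lid_wide [(0.82, [281.2, 223.8]), (0.56, [204.7, 216.5])]
box_hinge [(0.57, [246.1, 191.5]), (0.17, [296.0, 328.6])]
box_hinge [(0.58, [229.9, 198.4])]
workbox [(0.82, [225.2, 200.6])]
workbox [(0.8, [208.5, 216.7])]
rack [(0.63, [260.5, 246.8])]
rack [(0.85, [277.3, 206.3])]
```

```bash
cat > hf.py <<'E'
from fit import *
from scipy.optimize import minimize
S0=dict(S,image=cv2.imread("pics/scene0.png")[:,:,::-1]);T0=dict(T,image=cv2.imread("pics/top0.png")[:,:,::-1])
def ymask(p,box):
    h=cv2.cvtColor(np.ascontiguousarray(p["image"]),cv2.COLOR_RGB2HSV); m=((h[...,0]>=18)&(h[...,0]<=32)&(h[...,1]>150)&(h[...,2]>70)).astype(np.uint8)
    k=np.zeros_like(m); l,t_,r,b=box; k[t_:b,l:r]=m[t_:b,l:r]; return k
MT=ymask(T0,(208,170,248,225));MS=ymask(S0,(225,165,268,206))
a=np.linspace(0,2*np.pi,24,endpoint=False)
def parts():
    o=[]
    for s in(-1,1):
        o.append(np.array([[-.067+.012*np.cos(t_),s*y,.07+.012*np.sin(t_)] for t_ in a for y in(.018,.042)]))
        o.append(np.array([[x,s*y,z] for x in(-.067,-.05) for y in(.018,.042) for z in(.066,.074)]))
    return o
P=parts()
def ren(p,q,shape):
    F=4; m=np.zeros((shape[0]*F,shape[1]*F),np.uint8)
    for X in P:
        uv=(proj(p,place(q,X))+.5)*F-.5; cv2.fillConvexPoly(m,cv2.convexHull(np.round(uv*8).astype(np.int32)),1,shift=3)
    return cv2.resize(m.astype(np.float32),(shape[1],shape[0]),interpolation=cv2.INTER_AREA)
def cost(q,ws=1,wt=1):
    c=0
    for p,M,w in((T0,MT,wt),(S0,MS,ws)): c+=w*np.abs(ren(p,q,M.shape)-M).sum()
    return c+ ((np.degrees(q[2])-119.7)/1.5)**2
if __name__=="__main__":
    print(MT.sum(),MS.sum())
    for r in range(174,222,2): print("".join(".#"[v] for v in MT[r,208:248]),"".join(".#"[v] for v in MS[r-6,225:268]) if r-6<206 else "")
    for ws,wt in((1,1),(0,1),(1,0)):
        o=min((minimize(lambda v:cost([v[0]/1000,v[1]/1000,v[2]],ws,wt),[x,y,np.radians(an)],method="Nelder-Mead",options=dict(initial_simplex=[[x,y,np.radians(an)],[x+5,y,np.radians(an)],[x,y+5,np.radians(an)],[x,y,np.radians(an+3)]])) for x,y,an in((481,193,120),(484,197,118))),key=lambda o:o.fun)
        q=[o.x[0]/1000,o.x[1]/1000,o.x[2]]; print(ws,wt,np.round(q[:2],4),np.degrees(q[2]),o.fun,"hinge",np.round(place(q,[[-.067,0,.07]])[0],4))
    t4=[t(75,180),t(170,352),t(312,277),t(220,103)]
    c=[atz(T,x,.07) for x in t4]; print("rim corners",np.round(c,3).tolist()); print("edges",[(round(float(np.linalg.norm(c[i]-c[i-1])),3),round(float(np.degrees(np.arctan2(*(c[i]-c[i-1])[1::-1]))),1)) for i in range(4)], "mean",np.mean(c,0))
E
python3 hf.py
```

```text
268 304
........................................ ...........................................
........................................ ...........................................
........................................ ...........................................
...........#######...................... ...............................###.........
..........#########..................... .........................############......
......##############.................... ......................###############......
......#..############................... .....................################......
.......#..##########.................... ......................##############.......
........#..########..................... .......................##########..........
.........#..##.......................... ........................######.............
...........##........................... ........................##.................
........................................ ..............####.........................
........................................ ........############...........
[... 502 characters left out ...]
....................
....................#..###########...... 
.....................#..########........ 
......................#...##............ 
.......................####............. 
........................................ 
1 1 [0.4806 0.1961] 121.06004525060685 180.82209914831031 hinge [0.5152 0.1387 0.07  ]
0 1 [0.4802 0.1962] 120.75168991228736 92.24157852071421 hinge [0.5144 0.1386 0.07  ]
1 0 [0.4817 0.1969] 120.47585301117691 82.01753239775657 hinge [0.5157 0.1392 0.07  ]
rim corners [[0.507, 0.263, 0.07], [0.407, 0.202, 0.07], [0.453, 0.12, 0.07], [0.555, 0.179, 0.07]]
edges [(0.097, 120.0), (0.117, -148.5), (0.094, -60.4), (0.118, 29.9)] mean [0.48044903 0.19079809 0.07      ]
```

```bash
python3 go.py 0.515 0.1385 0.24 -59.8
```

```text
shift units (tool) [ 1.27  -0.179 -0.029] dist mm 102.6
tool y 9.36 turn units z 0.3842 tilt [-0.e+00 -1.e-04 -1.e+00] t 10.3333 F [ 0.07  0.09 -0.56]
```

```bash
python3 -m jog '[0.2,-0.03,0,0,0,0,1, 0.25,-0.035,0,0,0,0,1, 0.25,-0.035,0,0,0,0,1, 0.25,-0.035,0,0,0,0,1, 0.22,-0.03,0,0,0,0,1, 0.1,-0.014,0,0,0,0,1, 0,0,0,0,0,0.03,1, 0,0,0,0,0,0.036,1, 0,0,0,0,0,0.036,1, 0,0,0,0,0,0.036,1, 0,0,0,0,0,0.036,1, 0,0,0,0,0,0.036,1]' >/dev/null; python3 -m jog '[0,0,0,0,0,0.036,1, 0,0,0,0,0,0.036,1, 0,0,0,0,0,0.036,1, 0,0,0,0,0,0.036,1, 0,0,0,0,0,0.03,1, 0,0,0,0,0,0,1, 0,0,0,0,0,0,1, 0,0,0,0,0,0,1]';  python3 go.py 0.515 0.1385 0.104 -59.8
```

```text
time_s: 12.0
tcp_pos: [0.5151, 0.1383, 0.2377]
tool_rot: [[0.863, 0.506, 0.0], [0.506, -0.863, -0.0], [-0.0, 0.0, -1.0]]
ft_force: [0.7, 0.3, -1.2]
width: 0.087
gripper_force: 30.0
shift units (tool) [ 0.    -0.003  1.672] dist mm 133.7
tool y -59.61 turn units z 0.0011 tilt [-0.e+00  1.e-04 -1.e+00] t 12.0 F [ 0.66  0.33 -1.25]
```

```bash
python3 -m jog '[0,0,0.2,0,0,0.0011,1, 0,0,0.3,0,0,0,1, 0,0,0.3,0,0,0,1, 0,0,0.2,0,0,0,1, 0,0,0.1,0,0,0,1, 0,0,0,0,0,0,1, 0,0,0,0,0,0,1, 0,0,0,0,0,0,1]' >/dev/null; python3 go.py 0.515 0.1385 0.104 -59.8
cat > look.py <<'E'
import sys; from h import *
S=arm.get_image("scene"); T=arm.get_image("top"); s=arm.get_state(); t=np.array(s["tcp_pos"]); R=np.array(s["tool_rot"])
a=S["image"][115:215,195:300,::-1]; a=cv2.resize(a,(630,600),interpolation=3)
hole=t-[0,0,.034]; 
# lid frame: y along tool x
yv=R[:,0]
C=[hole+yv*e*.046+[0,0,h] for e,h in((-1,.018),(1,.018),(1,.096),(-1,.096))]
uv=(proj(S,C)-[195,115]+.5)*6-.5; cv2.polylines(a,[np.round(uv).astype(int)],True,(0,255,0),1)
g=(proj(S,[[.515,.1385,.07]])-[195,115]+.5)*6-.5; cv2.circle(a,tuple(np.round(g[0]).astype(int)),4,(255,0,255),1)
g=(proj(S,[hole])-[195,115]+.5)*6-.5; cv2.circle(a,tuple(np.round(g[0]).astype(int)),4,(0,255,0),1)
cv2.imwrite("pics/"+sys.argv[1],a)
print("hole pred",proj(S,hole),proj(T,hole))
for n in("lid_narrow","box_hinge"):
  for p in(S,T): print(n,[(round(d["confidence"],2),np.round(d["xy"],1).tolist()) for d in arm.pinpoint(p,n)][:3])
E
python3 look.py c9.png
```

```text
shift units (tool) [-0.013 -0.006  0.589] dist mm 47.2
tool y -59.92 turn units z -0.0006 tilt [ 0.002   0.0011 -1.    ] t 12.6667 F [-0.65  0.52 -1.94]
hole pred [[245.94887073 172.62890683]] [[226.58832243 193.91327772]]
lid_narrow [(0.93, [244.9, 173.6]), (0.84, [177.4, 252.9]), (0.42, [363.9, 252.7])]
lid_narrow [(0.5, [257.6, 281.3])]
box_hinge [(0.62, [242.9, 190.1])]
box_hinge [(0.66, [227.3, 198.1])]
```

```bash
python3 -m jog '[0,0,0.1,0,0,0,1, 0,0,0.1,0,0,0,1, 0,0,0.05,0,0,0,1, 0,0,0,0,0,0,1, 0,0,0,0,0,0,1]' >/dev/null; python3 go.py 0.515 0.1385 0.104 -59.8;  python3 -m jog '[0,0,0.08,0,0,0,1, 0,0,0.08,0,0,0,1, 0,0,0.08,0,0,0,1, 0,0,0.05,0,0,0,1, 0,0,0,0,0,0,1, 0,0,0,0,0,0,1, 0,0,0,0,0,0,1]' >/dev/null; python3 go.py 0.515 0.1385 0.104 -59.8
```

```text
shift units (tool) [0.006 0.004 0.312] dist mm 25.0
tool y -59.95 turn units z -0.0009 tilt [-1.4e-03 -7.0e-04 -1.0e+00] t 13.3833 F [ 0.04 -0.03 -1.7 ]
shift units (tool) [-0.002 -0.001  0.033] dist mm 2.7
tool y -59.95 turn units z -0.0008 tilt [ 2.e-04  1.e-04 -1.e+00] t 13.9667 F [ 0.12 -0.68 -1.4 ]
```

```bash
python3 -m jog '[0,0,0.033,0,0,-0.0008,1, 0,0,0,0,0,0,1, 0,0,0,0,0,0,1]' >/dev/null; python3 go.py 0.515 0.1385 0.104 -59.8
python3 - <<'E'
from h import *
S=arm.get_image("scene"); s=arm.get_state(); t=np.array(s["tcp_pos"]); R=np.array(s["tool_rot"]); hole=t-[0,0,.034]
def crop(p,l,u,w,k,n=False):
    a=cv2.resize(p["image"][u:u+w,l:l+int(w),::-1],None,fx=k,fy=k,interpolation=3)
    if n:
        f=lambda X:np.round(((proj(p,X)-[l,u]+.5)*k-.5)).astype(int)
        C=[hole+R[:,0]*e*.046+[0,0,h] for e,h in((-1,.018),(1,.018),(1,.096),(-1,.096))]
        cv2.polylines(a,[f(C)],True,(0,255,0),1); 
        an=np.linspace(0,2*np.pi,20); hx=np.array([np.cos(np.radians(120.2)),np.sin(np.radians(120.2)),0]);hy=np.array([-hx[1],hx[0],0]);H=np.array([.515,.1385,.07])
        for e in(-.042,-.018,.018,.042): cv2.polylines(a,[f([H+hy*e+.012*(hx*np.cos(v)+np.array([0,0,1])*np.sin(v)) for v in an])],True,(255,0,255),1)
    return a
cv2.imwrite("pics/c10.png",np.hstack([crop(S,215,145,65,6),crop(S,215,145,65,6,True)])); print(proj(S,hole))
T=arm.get_image("top")
for n in("lid_narrow","box_hinge"):
  for p in(S,T): print(n,[(round(d["confidence"],2),np.round(d["xy"],1).tolist()) for d in arm.pinpoint(p,n)][:3])
E
```

```text
shift units (tool) [-0.001  0.    -0.001] dist mm 0.1
tool y -59.81 turn units z -0.0 tilt [ 1.e-04  0.e+00 -1.e+00] t 14.2167 F [ 0.02 -0.17 -0.35]
[[246.38556464 188.77187303]]
lid_narrow [(0.9, [245.7, 187.3]), (0.87, [178.3, 252.2])]
lid_narrow [(0.53, [228.3, 195.7]), (0.48, [256.2, 283.3])]
box_hinge [(0.61, [247.1, 189.1])]
box_hinge [(0.86, [230.7, 197.6])]
```

View pics/c10.png

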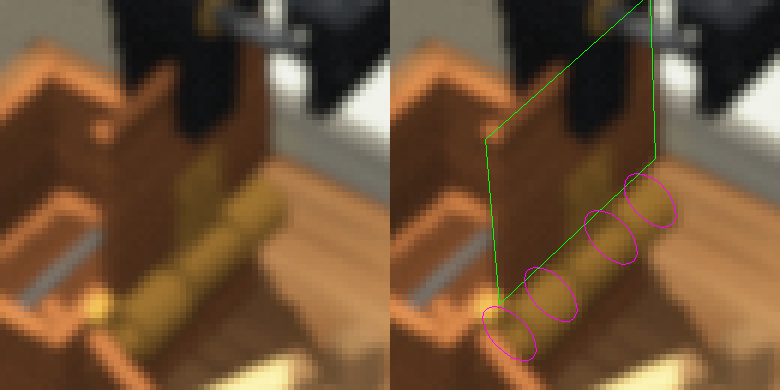

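The lid's brass barrel sits in line between the two box barrels, and the outlines match the expected pose. Before handing in, I'll measure collinearity and side gaps numerically.

```bash
python3 - <<'E'
from h import *
S={k:v for k,v in arm.get_image("scene").items()}; im=np.mean([S["image"]]+[arm.get_image("scene")["image"] for _ in range(7)],0).astype(np.float32)
hy=np.array([-np.sin(np.radians(120.2)),np.cos(np.radians(120.2)),0]);H=np.array([.515,.1385,.07])
es=np.arange(-.052,.0521,.002); uv=proj(S,[H+hy*e for e in es])
d=(uv[-1]-uv[0]);d/=np.linalg.norm(d);n=np.array([-d[1],d[0]]); n=n if n[1]>0 else -n
ks=np.arange(-7,12,.25)
print("n",n, "px len of 12mm z",np.linalg.norm(proj(S,[H])-proj(S,[H+[0,0,.012]])))
for e,c in zip(es,uv):
    pts=(c+ks[:,None]*n).astype(np.float32)
    v=cv2.remap(im,pts[:,0].reshape(1,-1),pts[:,1].reshape(1,-1),cv2.INTER_CUBIC)[0]
    sat=(v[:,0]+v[:,1])/2-v[:,2]; r=v[:,1]/np.maximum(v[:,0],1)  # brass: high G/R
    print(f"{e*1000:5.0f}", " ".join(f"{x:.2f}"[1:] if x<1 else "1.0" for x in r[::4]), "|", " ".join(f"{int(x):3d}" for x in v[::4].sum(1)/3))
E
```

```text
n [0.68790102 0.72580451] px len of 12mm z 3.9677972899866307
  -52 .60 .60 .62 .67 .70 .71 .71 .71 .71 .71 .71 .71 .71 .71 .71 .70 .70 .70 .70 |  47  45  52  75 104 116 116 113 111 110 110 113 117 121 122 122 122 122 121
  -50 .60 .60 .62 .67 .70 .72 .72 .72 .72 .71 .71 .71 .71 .71 .71 .70 .70 .70 .70 |  47  45  51  73  97 110 110 108 106 104 103 106 114 121 123 123 121 119 117
  -48 .60 .60 .62 .67 .71 .72 .72 .72 .72 .72 .71 .71 .70 .70 .70 .70 .70 .70 .69 |  46  45  49  67  93 105 107 105 103 100  96  97 105 116 121 120 118 116 115
  -46 .60 .59 .62 .67 .71 .72 .72 .72 .72 .72 .71 .71 .70 .70 .70 .70 .70 .70 .69 |  46  44  48  66  87 102 106 105 102  97  91  88  96 109 116 116 116 117 117
  -44 .60 .59 .62 .67 .71 .72 .73 .72 .72 .72 .72 .71 .70 .70 .69 .70 .70 .70 .70 |  46  45  47  63  88 101 106 105 101  96  88  83  87 101 112 115 117 120 122
  -42 .62 .60 .63 .67 .70 .72 .72 .72 .72 .72 .72 .72 .71 .70 .69 .70 .70 .71 .70 |  47  45  48  63  85 102 106 105 101  96  88  79  82  98 112 118 122 125 126
  -40 .63 .61 .62 .66 .70 .72 .73 .72 .72 .72 .72 .72 .71 .69 .70 .70 .71 .70 
[... 6741 characters left out ...]
  99  90  94  99 102  98  89  75  64  60  56  58  61  59  61
   46 .70 .73 .73 .72 .67 .64 .64 .64 .64 .64 .63 .62 .61 .60 .59 .59 .59 .60 .61 | 156 157 138 110 101 109 115 116 115 112 103  92  87  83  85  86  81  79  81
   48 .66 .67 .68 .67 .64 .63 .63 .63 .63 .63 .62 .61 .61 .61 .61 .60 .60 .61 .61 | 148 139 111  95 108 128 134 134 132 131 126 118 116 119 116 116 116 109 106
   50 .64 .63 .63 .63 .61 .62 .63 .63 .63 .63 .62 .62 .63 .62 .62 .62 .62 .62 .62 | 143 130  98  85 112 133 141 140 140 140 138 137 137 136 137 137 133 133 133
   52 .63 .61 .60 .60 .60 .61 .61 .62 .62 .62 .62 .62 .63 .63 .62 .62 .62 .63 .63 | 143 128  91  78 102 124 127 130 133 133 135 137 137 137 137 135 137 140 141
```

```bash
python3 -m jog '[0,0.017,0,0,0,0,1, 0,0,0,0,0,0,1, 0,0,0,0,0,0,1, 0,0,0,0,0,0,1]' | grep -E "pos|force"; python3 - <<'E'
from h import *
S=arm.get_image("scene"); im=np.mean([S["image"]]+[arm.get_image("scene")["image"] for _ in range(5)],0).astype(np.float32)
hy=np.array([-np.sin(np.radians(120.2)),np.cos(np.radians(120.2)),0]);H=np.array([.515,.1385,.07])
ks=np.arange(-3,9,1.)
for nm,lo,hi in(("box1",-50,-32),("lid",-20,-3),("box2",12,28)):
    o=[]
    for e in np.arange(lo,hi,1)/1000:
        c=proj(S,[H+hy*e])[0]; pts=(c+ks[:,None]*np.array([.688,.726])).astype(np.float32)
        o.append(cv2.remap(im,pts[:,0].reshape(1,-1),pts[:,1].reshape(1,-1),cv2.INTER_CUBIC)[0])
    v=np.mean(o,0); print(nm,np.round(v.mean(1)).astype(int).tolist(),np.round(v[:,1]/v[:,0],2).tolist())
E
python3 go.py 0.5158 0.1373 0.104 -59.8
```

```text
tcp_pos: [0.5157, 0.1373, 0.1039]
ft_force: [0.5, -0.7, -1.6]
gripper_force: 30.0
box1 [76, 97, 106, 106, 102, 97, 90, 84, 89, 105, 119, 123] [0.6899999976158142, 0.7200000286102295, 0.7200000286102295, 0.7200000286102295, 0.7200000286102295, 0.7200000286102295, 0.7200000286102295, 0.7099999785423279, 0.699999988079071, 0.699999988079071, 0.699999988079071, 0.699999988079071]
lid [63, 74, 90, 101, 101, 95, 86, 76, 63, 52, 48, 51] [0.7200000286102295, 0.7200000286102295, 0.7200000286102295, 0.7200000286102295, 0.7200000286102295, 0.7200000286102295, 0.7200000286102295, 0.7200000286102295, 0.7099999785423279, 0.6700000166893005, 0.6200000047683716, 0.6100000143051147]
box2 [76, 97, 106, 106, 103, 99, 92, 82, 69, 56, 47, 48] [0.6899999976158142, 0.7200000286102295, 0.7200000286102295, 0.7200000286102295, 0.7200000286102295, 0.7200000286102295, 0.7200000286102295, 0.7200000286102295, 0.7200000286102295, 0.6899999976158142, 0.6399999856948853, 0.6100000143051147]
shift units (tool) [ 0.001  0.002 -0.002] dist mm 0.2
tool y -59.81 turn units z -0.0 tilt [-0. -0. -1.] t 15.55 F [ 0.29 -0.59 -1.57]
```

```bash
python3 -c "
from rig import arm; print(arm.finish_job())"
```

```text
the job is handed in; nothing more can be done
None
```

I handed the job in with the arm still holding the narrow-knuckle lid upright over the hinge, its knuckle centred between the box's two and the holes lined up to within about 1 mm by my camera measurements. The force reading showed no contact with the box; on the way, one mistimed grasp closed on top of that same lid in the rack, without visibly moving it.

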